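# A stroke of syrup for the blue tumbler

## Task

Give the upright blue tumbler a full stroke of syrup: bring it and the pump bottle's nozzle together so that the nozzle is over its mouth while it stands on the deck, press the pump cap right down and let it come up again, and then set the tumbler gently on the cork coaster, standing wholly on the cork. Keep the tumbler upright, do not work the pump when the nozzle is not over the tumbler, and leave the jar of picks, the upturned tumbler, the jigger, the bottle opener and the cabinet door as they are.

Things in the scene. Friction and masses are not known exactly. Their poses are not given: they have to be found in the camera images.
- pump: amber syrup bottle, 68 mm across, in a steel cup screwed to the deck (flange 88 mm across and 4 mm thick, cup 77 mm across and 30 mm high); bottle shoulder 150 mm high, black collar 37 mm across up to 186 mm. It cannot move. Origin on the bottle's axis at deck level, z up; its -x axis is the bottle's front, roughly towards the robot
- plunger (a joint): how far the pump cap is pressed, m: 0 is up (as it rests), 0.018 is right down on its stop. Sprung: about 4 N to start it, 9 N at the bottom; comes up by itself
- spout (a joint): swivel of the cap with its spout about the bottle's axis, rad, -1.5 to 1.5, positive anticlockwise from above; at 0 the spout points along the bottle's -x axis. It stays where it is left and is pushed round by a light side push (about 0.5 N) on the spout
- cap_top (a point): centre of the flat top of the black pump cap, 34 mm across (flat for 28 mm), on the bottle's axis, 229 mm above the deck when up. The spout, a round bar 10 mm thick, leaves the cap 12 mm below this top and is about level
- spout_mid (a point): point on the centre line of the spout bar, 45 mm out from the bottle's axis, 217 mm above the deck when up
- nozzle_tip (a point): mouth of the down-turned end of the spout, 85 mm out from the bottle's axis, 185 mm above the deck when up (167 mm when pressed); the down-turned part is 10 mm thick and about 30 mm long
- tumbler_mid (a point): upright open ribbed blue glass tumbler (loose, about 0.18 kg), 88 mm high, 61 mm across at the rim, 53 mm at the foot, inside of the mouth 55 mm across. The point lies on its axis half-way up (44 mm above its foot); z up along the axis
- coaster: round cork coaster fixed on the deck, 90 mm across, 5 mm thick; origin at its centre at deck level
- upturned_mid (a point): second blue tumbler standing upside down (loose bystander), 61 mm across, 88 mm high; the point is on its axis half-way up
- jar_mid (a point): screw-top glass jar full of bamboo picks (loose bystander), 76 mm across, 103 mm high; the point is on its axis half-way up
- jigger_mid (a point): steel hourglass jigger standing (loose bystander, easily tipped), 43 mm across at the top, 84 mm high; the point is on its axis half-way up
- opener: flat steel bottle opener (bar blade) lying on the deck (loose bystander), 153 mm long along its x axis, 36 mm wide, 4 mm thick; origin at its middle at deck level
- cabinet_door0 (a joint): swing of the front door of the short wooden cabinet, rad; 0 is shut. The cabinet is fixed at the far left of the deck, 220 mm deep, 240 mm wide and 190 mm high, with a herb pot on top; all of it lies more than 0.40 m to the left of the robot's centre line and more than 0.46 m ahead of the base
There are look-alikes about, which are no part of the job. Leave any orange, red or turquoise look-alike of the part that bears tumbler_mid alone.

How it is judged:
By the outcome, as a careful person would: the job done as asked, in the order asked, and still so for the second after the job is handed in, with the robot touching nothing.
It also fails if it takes over 72 s, if anything falls off the work surface, if the arm or the gripper's body presses on something with over 40 N, if the wrist force passes 120 N, or if a joint passes its speed limit or range.

## Robot

A 7-joint arm with a two-finger parallel gripper is mounted at the origin on the work surface. World frame = base frame: x ahead of the robot, y to its left, z up, the work surface at z = 0. Lengths are in mm, angles in degrees, forces in N, time in s.
With the tool pointing down it reaches from about 425 to 875 mm from the base axis. Payload 8.4 kg.
Tool frame: the origin (TCP) lies at the very end of the fingers, on their centre line; the grasp point (between the pads) lies 19 mm behind it; z points along the fingers, y is the line along which they close (so a half turn about z gives the same grasp; the last joint's range is limited). The gripper opens to 85 mm and grips with 20 to 120 N. Pads are 22 mm wide; open, the fingers measure 114 mm over their backs; the gripper's body (76 mm by 85 mm) begins 54 mm behind the grasp point. The pads swing forward as they close: fully open they stand 13 mm farther back than shut.
Start: joints at [63.816, 19.091, 2.286, 83.961, -0.768, 76.965, -3.352], TCP at [227.615, -608.813, 206.108] pointing down, gripper open.
Joint ranges: [-147.57, 147.57], [-21.85, 119.76], [-74.77, 79.35], [14.55, 137.4], [-85.83, 265.84], [4.83, 119.75], [-152.11, 152.11]. Speed limits (degrees/s): [127.2, 127.2, 159.86, 159.86, 180, 180, 180].

## Interface

Orientations are given as a 3x3 rotation matrix whose columns are the frame's x, y, z axes.
In Python, from cell import arm gives the robot as it stands. Calls block until the motion is done:
- arm.movep(position, orientation): joint-space move of the TCP to a pose.
- arm.movel(position, speed=150, orientation=None): straight line of the TCP; orientation=None keeps the orientation; speed is the mean speed in mm/s.
- arm.move_j(angles): joint-space move.
- arm.ungrasp() and arm.close_gripper(): open the fingers fully, or close them until they stop; the grip force is fixed at half the most.
- arm.sleep(seconds).
- arm.inverse_kinematics(position, orientation): joint angles nearest the present ones, or None.
- arm.state(): the state.
- arm.get_image(name): name is "scene" or "side" or "wrist"; returns the picture (480x640x3 uint8, red, green, blue); there is no depth.
- arm.get_calibration(name): a dict with "fx", "fy", "cx", "cy" (pixels), "origin" and "orientation" of the camera in the world. Camera axes: x right, y down, z forward; pixel columns grow to the right and rows downward; lengths in mm; the calibration is good to about 2 mm. The wrist camera is an equidistant fisheye: a pixel r from the principal point sees the ray r / f radians off the axis. A picture is of the moment at which its call begins: read the wrist's pose just before it. get_calibration takes no time and is no camera call; for the wrist camera it gives the pose at the moment of the call.
A pose or a line that the arm cannot do raises arm.Unreachable and nothing moves.
- arm.hand_in(): hands the job in; it is judged then, once.
The state is a dict: "time_s": time; "joint_positions": joint angles; "qvel": joint speeds; "joint_efforts": joint torques, N m; "tcp_pos": TCP position; "orientation": TCP orientation; "ft_force": force on the tool from outside, world axes, zero at the start; "ft_torque": the same for the moment, N m; "width": finger opening in mm; "finger_force": force on a finger pad.
Only numpy, scipy, OpenCV 4.12 (cv2) and the standard library are available. Lean on these libraries where they do the work, as an engineer would, in place of code of your own. Each camera call takes 0.05 s, during which the arm holds its last target. There are 200 camera calls.

## Working session

There is one attempt and no reset: what is moved stays moved. The work goes in short steps, each a Python script; the robot and the scene stay as the last script left them, time stands still between calls to the robot, and variables do not carry over. Pictures are saved under pics/ and viewed, at most 12 in all, crops included, and the job is handed in when it is done.

```bash
ls; mkdir -p pics; python3 - <<'E'
from cell import arm
import cv2
for n in("scene","side"):
    im=arm.get_image(n);cv2.imwrite(f"pics/{n}0.png",im[:,:,::-1]);print(n,arm.get_calibration(n))
s=arm.state();print(s)
E
```

```text
pics
scene {'fx': 466.76670365251556, 'fy': 466.76670365251556, 'cx': 316.9911313538276, 'cy': 233.5383805101797, 'origin': array([ 974.20275732,  628.02433968, 1019.01217567]), 'orientation': array([[-0.80498742,  0.44703442, -0.39007113],
       [ 0.5932748 ,  0.61151475, -0.52352146],
       [ 0.00450214, -0.65284756, -0.75747594]])}
side {'fx': 486.3605886544421, 'fy': 486.3605886544421, 'cx': 318.9428431162692, 'cy': 234.09450726508072, 'origin': array([230.09664968, 901.55519477, 690.49198583]), 'orientation': array([[-0.93880046, -0.15773609,  0.3062238 ],
       [-0.3442327 ,  0.46200362, -0.81734724],
       [-0.01255134, -0.87273821, -0.48802713]])}
{'time_s': 0.1, 'joint_positions': array([63.81501678, 19.12679068,  2.28214146, 84.00643294, -0.76869327,
       76.96585656, -3.35044381]), 'qvel': array([-0.00973902, -0.14888567,  0.01560903, -0.1455221 , -0.04133163,
        0.14020388,  0.0231983 ]), 'joint_efforts': array([ 4.69233652e-03, -6.60016322e+01,  1.37083679e+00, -4.06467032e+01,
        1.71672221e-02,  8.96605372e-03,  3.87334069e-05]), 'tcp_pos': array([ 227.49260905, -608.40283635,  205.31624678]), 'orientation': array([[ 9.36649006e-01,  3.50268910e-01, -5.75352951e-04],
       [ 3.50269376e-01, -9.36648041e-01,  1.34619683e-03],
       [-6.73723183e-05, -1.46244244e-03, -9.99998928e-01]]), 'ft_force': array([ 0.26666611, -0.45486992, -0.38292357]), 'ft_torque': array([0.01346282, 0.07357047, 0.03557541]), 'finger_force': 0.0, 'width': 85.42518381930536}
```

View pics/scene0.png

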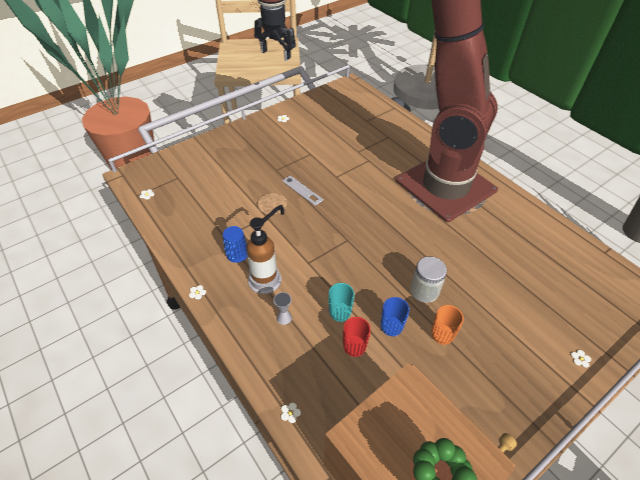

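View pics/side0.png

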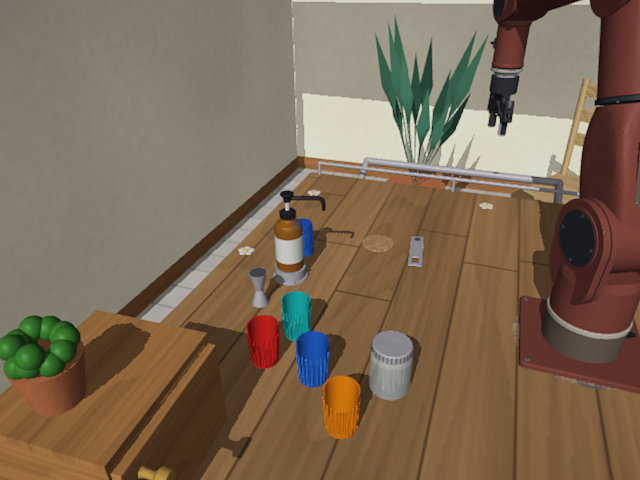

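Blue candidates in the scene view are (394,316), open and showing its dark interior, and (235,244), behind the pump with a closed top. The orange (447,325), red (356,337) and turquoise (340,302) ones are look-alikes. The open one at (394,316) fits "upright open blue". The side view shows it at (313,360), the pump cap at (287,197), the nozzle at (323,208) and the coaster at (378,243). I'll confirm this in a crop and measure.

```bash
cat > h.py <<'E'
import numpy as np,cv2
from cell import arm
def ray(c,uv):
    d=np.array([(uv[0]-c["cx"])/c["fx"],(uv[1]-c["cy"])/c["fy"],1.])
    d=c["orientation"]@d; return np.array(c["origin"]),d/np.linalg.norm(d)
def plane(c,uv,z):
    o,d=ray(c,uv); return o+d*(z-o[2])/d[2]
def tri(r):
    A=sum(np.eye(3)-np.outer(d,d) for o,d in r); b=sum((np.eye(3)-np.outer(d,d))@o for o,d in r)
    p=np.linalg.solve(A,b); return p,[round(float(np.linalg.norm((np.eye(3)-np.outer(d,d))@(p-o))),1) for o,d in r]
def proj(c,p):
    q=c["orientation"].T@(np.array(p)-c["origin"]); return np.array([c["fx"]*q[0]/q[2]+c["cx"],c["fy"]*q[1]/q[2]+c["cy"]])
E
python3 - <<'E'
from h import *
np.set_printoptions(precision=1,suppress=True)
S={n:cv2.imread(f"pics/{n}0.png") for n in("scene","side")}
C={n:arm.get_calibration(n) for n in S}
rng={"blue":(105,128),"teal":(80,97),"orange":(8,16),"red":(0,5)}
for k,(a,b) in rng.items():
    for n,im in S.items():
        h=cv2.cvtColor(im,cv2.COLOR_BGR2HSV); m=cv2.inRange(h,(a,150,60),(b,255,255))
        m=cv2.morphologyEx(m,cv2.MORPH_CLOSE,np.ones((5,5)))
        for c in cv2.findContours(m,0,2)[0]:
            if 250<cv2.contourArea(c)<3000:
                x,y,w,hh=cv2.boundingRect(c)
                print(k,n,(x,y,w,hh),cv2.contourArea(c),"mid44:",plane(C[n],(x+w/2,y+hh/2),44)[:2])
a=cv2.resize(S["scene"][180:350,200:480],None,fx=2.8,fy=2.8,interpolation=cv2.INTER_CUBIC)
cv2.imwrite("pics/c1.png",a)
b=cv2.resize(S["side"][180:330,230:430],None,fx=4,fy=4,interpolation=cv2.INTER_CUBIC)
cv2.imwrite("pics/c2.png",b)
E
```

```text
blue scene (381, 297, 28, 39) 762.0 mid44: [476.9 275.4]
blue scene (223, 226, 24, 36) 618.5 mid44: [ 673.1 -146.6]
blue side (296, 331, 33, 56) 1491.0 mid44: [482.7 271.3]
blue side (298, 219, 16, 38) 322.0 mid44: [ 661.3 -149.8]
teal side (282, 292, 29, 49) 1103.0 mid44: [558.6 165.7]
orange scene (432, 305, 32, 40) 881.0 mid44: [391.5 366.5]
orange scene (248, 238, 26, 24) 318.5 mid44: [627.5 -87.4]
orange side (322, 366, 39, 74) 2056.0 mid44: [399.9 352.1]
orange side (274, 218, 28, 22) 384.0 mid44: [ 727.2 -180.6]
orange side (367, 165, 163, 28) 1507.0 mid44: [ 352.  -681.9]
red scene (343, 317, 28, 40) 838.5 mid44: [585.  263.5]
red side (246, 315, 33, 54) 1423.0 mid44: [591.4 260.1]
```

View pics/c1.png

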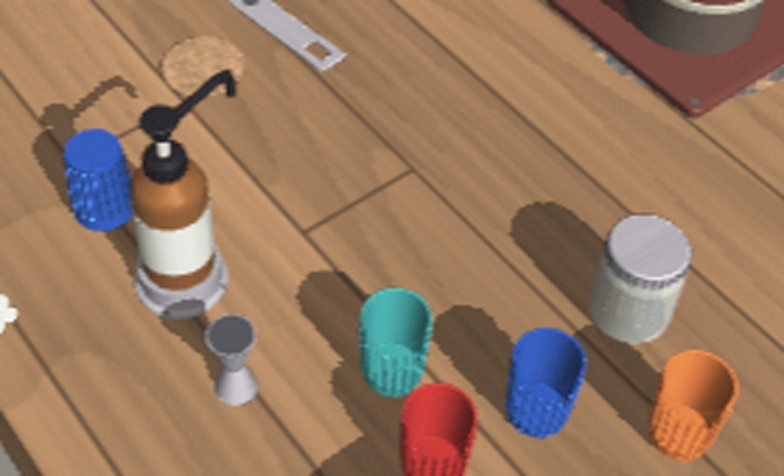

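View pics/c2.png

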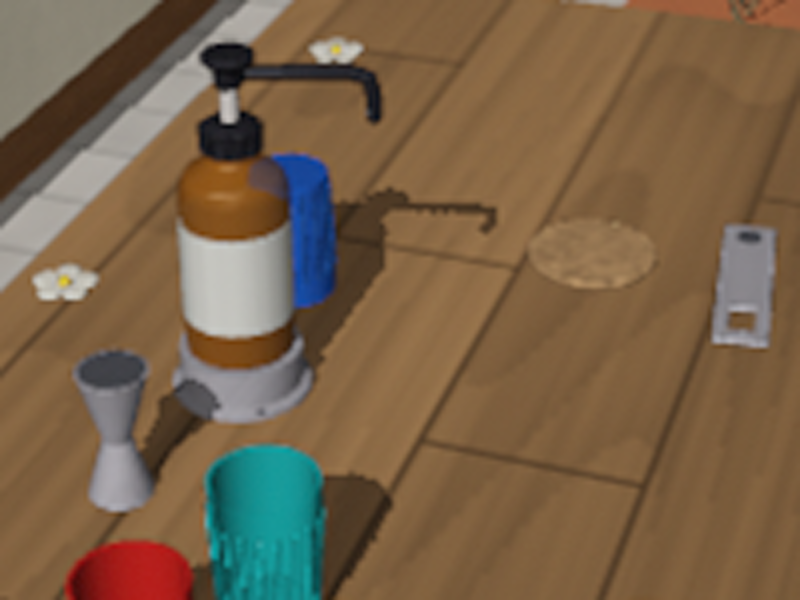

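Confirmed: the open blue tumbler at crop (546,382) is the one, and the one behind the pump shows a closed blue top. I read the cap top at scene (256.4,222.5) and side (286.8,192.8), the nozzle tip at scene (283.2,214.3) and side (323.5,210.3), and the coaster at scene (272.5,202.5) and side (378,243.3).

```bash
python3 - <<'E'
from h import *
np.set_printoptions(precision=1,suppress=True)
C={n:arm.get_calibration(n) for n in("scene","side")}
P={"cap":((256.4,222.5),(286.75,192.75),229),"noz":((283.2,214.3),(323.5,210.25),185),"coaster":((272.5,202.5),(378,243.25),5),
"jigtop":((282.5,299.6),(258,272),84),"jartop":((432,268.2),(392,345),103),"tumb":((395,316.5),(312.5,359),44),"upt":((235,244),(305,238),44),"teal":((341.5,302),(296.5,316.5),44)}
for k,(a,b,z) in P.items():
    print(k,tri([ray(C["scene"],a),ray(C["side"],b)]),plane(C["scene"],a,z)[:2],plane(C["side"],b,z)[:2])
# refine blue: rim/foot via bbox fit by predicted bboxes of cylinder cone
from scipy.optimize import least_squares
t=np.linspace(0,2*np.pi,60)
def bb(c,x,y,z0=0):
    q=np.array([proj(c,(x+r*np.cos(a),y+r*np.sin(a),z)) for r,z in((30.5,88),(26.5,0)) for a in t]); return np.r_[q.min(0),q.max(0)]
obs={"scene":(381,297,409,336),"side":(296,331,329,387)}
for ns in(["scene"],["side"],["scene","side"]):
    r=least_squares(lambda p:np.concatenate([bb(C[n],*p)-obs[n] for n in ns]),(480,273)); print(ns,r.x,r.fun)
E
```

```text
cap (array([657.4, -29. , 228. ]), [1.7, 1.7]) [659.2 -26.2] [656.7 -30.2]
noz (array([574.5, -46.7, 187.9]), [1.8, 1.8]) [574.6 -47.1] [576.5 -55.5]
coaster (array([ 487. , -253.7,    3.5]), [0.4, 0.4]) [ 487.3 -252.9] [ 486.5 -250.6]
jigtop (array([679.5,  98.3,  85.3]), [1.7, 1.7]) [680.2  99.3] [680.3  94.1]
jartop (array([340.8, 249.2, 101.4]), [0.5, 0.5]) [342.3 250.2] [340.3 250.3]
tumb (array([480.2, 277.6,  50.5]), [0.1, 0.1]) [476.9 275.4] [482.7 271.3]
upt (array([ 668.8, -155.5,   36.9]), [3.0, 3.0]) [ 673.1 -146.6] [ 663.8 -148.9]
teal (array([556.7, 169.6,  47.7]), [0.2, 0.2]) [555.  167.7] [558.6 165.7]
['scene'] [481.2 275.5] [-0.4 -0.5  0.4  0.4]
['side'] [481.3 272.5] [-0.3 -0.5  0.3  0.4]
['scene', 'side'] [481. 274.] [-0.7 -0.9  0.  -0.1 -0.4  0.   0.1  1.1]
```

```bash
cat >> h.py <<'E'
T=np.array([481,274.]);N=np.array([574.5,-47.5]);CO=np.array([487,-252.5]);CAP=np.array([657.5,-28.5])
def R(head,pitch,s=1):
    h,p=np.radians([head,pitch]); z=np.array([np.cos(h)*np.cos(p),np.sin(h)*np.cos(p),-np.sin(p)])
    y=s*np.array([-np.sin(h),np.cos(h),0]); return np.c_[np.cross(y,z),y,z]
def tcp(xy,z,head,pitch,ahead=22):
    return np.r_[xy,z]+ahead*R(head,pitch)[:,2]
E
python3 - <<'E'
from h import *
np.set_printoptions(precision=0,suppress=True)
for p in(40,50,60):
  for s in(1,-1):
    for nm,xy,z,hd in(("T",T,52,68),("T90",T-90*R(68,p)[:2,2],52,68),("Thi",T,170,68),("N",N,52,13),("N0",N,52,-10),("Nb",N-[110,0],52,0),("C",CO,57,-27),("C",CO,57,0)):
        print(p,s,nm,hd,arm.inverse_kinematics(tcp(xy,z,hd,p),R(hd,p,s)))
print(arm.inverse_kinematics(np.r_[CAP,240],R(0,90)),arm.inverse_kinematics(np.r_[CAP,240],R(0,90,-1)))
E
```

```text
40 1 T 68 [  30.   19.  -41.  133.  -82.   31. -135.]
40 1 T90 68 [  18.   13.  -18.  137.  -81.   43. -132.]
40 1 Thi 68 None
40 1 N 13 None
40 1 N0 -10 None
40 1 Nb 0 None
40 1 C -27 None
40 1 C 0 None
40 -1 T 68 [ 37.  21. -48. 133. -79.  28.  43.]
40 -1 T90 68 [ 36.  15. -36. 136. -77.  38.  46.]
40 -1 Thi 68 [ 38.   1. -46. 130. -69.  44.  21.]
40 -1 N 13 None
40 -1 N0 -10 None
40 -1 Nb 0 None
40 -1 C -27 None
40 -1 C 0 None
50 1 T 68 [ -68.   16.   58.  134.  -82.   46. -149.]
50 1 T90 68 [ -72.   17.   71.  137.  -80.   52. -144.]
50 1 Thi 68 None
50 1 N 13 None
50 1 N0 -10 [ 57.  12. -64. 136.  96.  20. -12.]
50 1 Nb 0 None
50 1 C -27 None
50 1 C 0 None
50 -1 T 68 [ 26.  14. -42. 130. -59.  26.  15.]
50 -1 T90 68 [ 31.  10. -39. 133. -61.  32.  22.]
50 -1 Thi 68 [ 40.  -1. -53. 125. -52.  43.   0.]
50 -1 N 13 [ 47.   9. -39. 135. -84.   9.  14.]
50 -1 N0 -10 None
50 -1 Nb 0 None
50 -1 C -27 None
50 -1 C 0 [ 51.   6. -13. 136. -77.  23.  18.]
60 1 T 68 [ 36.  18. -61. 125. -14.  26. 149.]
60 1 T90 68 None
60 1 Thi 68 [-88. -12.  64. 123. -15.  41. 145.]
60 1 N 13 [ 49.  11. -45. 128.  -8.  17. 117.]
60 1 N0 -10 [ 32.   8. -38. 129.  39.  19.  42.]
60 1 Nb 0 None
60 1 C -27 [ 40.   2. -20. 133.  15.  15.  70.]
60 1 C 0 [ 91.  12. -60. 128. -17.  21. 138.]
60 -1 T 68 [ 18.  12. -41. 125. -31.  28. -17.]
60 -1 T90 68 [ 22.   9. -39. 129. -37.  31.  -8.]
60 -1 Thi 68 [ 39.   1. -58. 119. -31.  44. -22.]
60 -1 N 13 [ 32.   8. -27. 128. -21.  17. -52.]
60 -1 N0 -10 [  13.    6.  -17.  130.   31.   17. -132.]
60 -1 Nb 0 None
60 -1 C -27 [  50.    3.  -29.  133.   17.   15. -111.]
60 -1 C 0 [ 48.   5. -15. 130. -38.  24. -24.]
[ 26.  24. -38.  78.  14.  83.  79.] [ 19.  22. -28.  78.  10.  82. -98.]
```

```bash
cat >> h.py <<'E'
def st(l=""):
    s=arm.state(); print(l,"t",round(s["time_s"],1),"tcp",s["tcp_pos"].round(1),"F",s["ft_force"].round(1),"w",round(s["width"],1),"ff",round(s["finger_force"],1),"q",s["joint_positions"].round(0))
E
python3 - <<'E'
from h import *
Rt=R(68,60,-1);g=tcp(T,48,68,60)
pre=g-110*Rt[:,2]
print(arm.inverse_kinematics(pre,Rt))
arm.movep(np.array([450,80,380.]),R(68,80,-1)); st()
arm.movep(pre,Rt); st()
s=arm.get_image("side");cv2.imwrite("pics/pre_side.png",s[:,:,::-1]);w=arm.get_image("wrist");
cv2.imwrite("pics/pre.png",np.hstack([cv2.resize(s[200:480,160:480],(400,350)),cv2.resize(w,(400,300))[:350] if 0 else cv2.resize(w,(400,350))])[:,:,::-1])
E
```

```text
[ 38.10126354  -1.98112709 -50.34990514 124.24535927 -37.73073491
  45.4752454  -10.19661963]
 t 2.7 tcp [450.2  79.2 379.7] F [ 0.4  0.6 -0.3] w 85.4 ff 0.0 q [  5.  -9. -11.  95. -11.  89. -29.]
 t 3.9 tcp [465.7 233.2 125.4] F [0.5 0.4 0.9] w 85.2 ff 0.0 q [ -2.  -3. -11. 126. -36.  45. -12.]
```

View pics/pre.png

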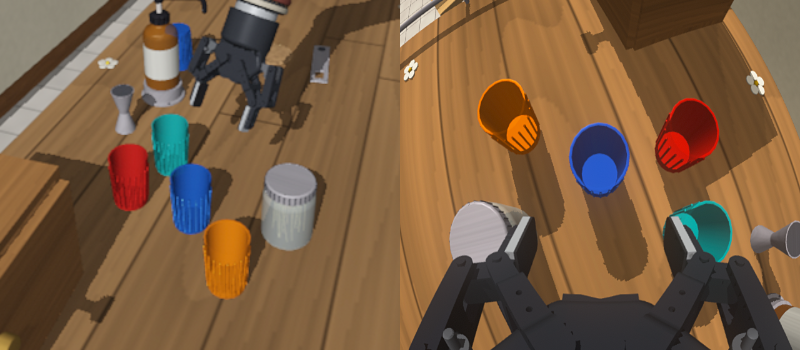

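The tumbler is centred between the fingers in the wrist view, at about (599,160) with the finger tips at 520 and 685. The jar and the turquoise tumbler lie outside the finger path, so I'll grasp.

```bash
python3 - <<'E'
from h import *
Rt=R(68,60,-1);g=tcp(T,48,68,60)
arm.movel(g,120); st("at")
arm.close_gripper(); st("closed")
arm.movel(g+[0,0,110],120); st("up")
s=arm.get_image("side");w=arm.get_image("wrist")
cv2.imwrite("pics/held.png",np.hstack([cv2.resize(s[200:480,160:480],(400,350)),cv2.resize(w,(400,350))])[:,:,::-1])
for nm,xy,z in(("Nin",N+[0,100],100),("Nin",N+[0,100],50),("N",N,48),("Nout",N-[0,110],50)):
    for hd in(0,10): print(nm,hd,arm.inverse_kinematics(tcp(xy,z,hd,60),R(hd,60,-1)))
for b in(60,90,120):print("ret",b,arm.inverse_kinematics(tcp(N,48,0,60,22-b),R(0,60,-1)),arm.inverse_kinematics(tcp(N,48,10,60,22-b),R(10,60,-1)))
E
```

```text
at t 5.0 tcp [485.5 284.   29.5] F [ 0.  -0.1 -0.2] w 85.0 ff 0.0 q [ -6.  10. -15. 127. -42.  30.  -8.]
closed t 5.4 tcp [485.8 284.5  30.4] F [-5.5 -4.  13.3] w 57.6 ff 60.8 q [ -6.  10. -15. 127. -42.  30.  -8.]
up t 6.5 tcp [484.5 284.  137.9] F [-0.3  0.5 -1.5] w 57.0 ff 64.0 q [ -7.  -0. -13. 121. -33.  43. -21.]
Nin 0 [  29.4776952     2.64904444  -43.49427907  126.9797063    22.06479551
   23.25713024 -121.69693757]
Nin 10 [ 12.89275495   1.25897409 -22.33215169 127.8365204    0.36703363
  21.00082289 -89.61378041]
Nin 0 [   9.19282199    6.82755848  -23.98191419  129.93237654   34.36799068
   17.31955618 -134.51582542]
Nin 10 [  6.17035976   6.23338285 -16.12123721 130.28485288   5.99553476
  13.78747111 -94.83914969]
N 0 [ -4.07514678   5.48655049   4.68337352 131.353591    -2.98381613
  13.19473006 -86.8102272 ]
N 10 [  3.51673723   6.42232408   1.57176586 130.22969206 -28.62918892
  16.08213737 -49.27503845]
Nout 0 [ -4.03129455   8.26310489  21.12260445 128.53162067 -37.52320973
  18.16994811 -40.61075835]
Nout 10 [  4.07883233   9.88239241  16.85686003 126.40853854 -46.30666787
  24.34412776 -20.4763449 ]
ret 60 [ 19.54718322  -2.68526034 -18.5128303  131.56981842  -3.52952523
  21.01058785 -86.21860035] [ 11.5582367   -2.02269623  -5.24025063 131.01602192 -21.13694501
  23.41581166 -56.3275282 ]
ret 90 [ 22.49910313  -7.15927963 -20.53282415 131.6882009   -7.59932873
  25.18465831 -82.53924065] [ 14.02743887  -6.13968425  -6.75950552 131.07434346 -20.1784425
  27.5660599  -57.20689923]
ret 120 [ 22.75825282 -11.55526552 -19.83838001 131.64019413 -10.21629806
  29.56490272 -80.19268244] [ 15.49468536 -10.14118853  -7.16086982 130.90095072 -19.60854787
  31.86454811 -57.66921807]
```

View pics/held.png

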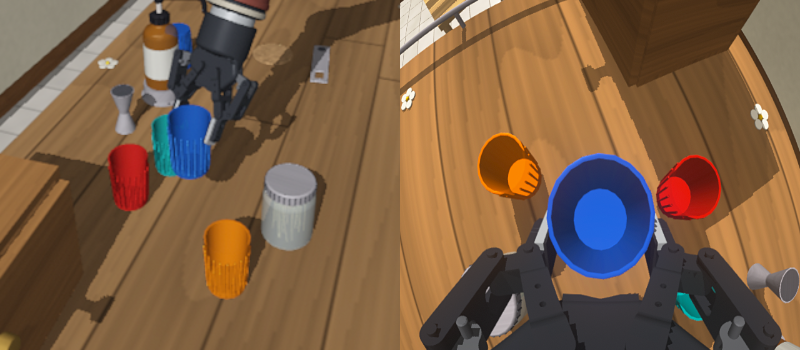

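```bash
python3 - <<'E'
from h import *
h=25;Rn=R(h,60,-1)
try:
    arm.movel(tcp(N+[-20,110],160,h,60),150,Rn); st("hi")
    arm.movel(tcp(N+[0,100],51,h,60),120); st("low")
    arm.movel(tcp(N,51,h,60),100); st("N")
    arm.movel(tcp(N,47.5,h,60),30); st("down")
except arm.Unreachable as e: print("unreach",e)
s=arm.get_image("side");w=arm.get_image("scene")
cv2.imwrite("pics/n.png",np.hstack([cv2.resize(s[150:360,200:440],(400,350)),cv2.resize(w[150:360,170:410],(400,350))])[:,:,::-1])
E
```

```text
hi t 8.3 tcp [564.3  67.5 140.9] F [ 0.1  0.5 -2.3] w 57.1 ff 64.0 q [  4.  -5.  -8. 126. -21.  33. -54.]
low t 9.3 tcp [584.5  57.1  31.9] F [ 0.  -0.  -1.7] w 57.5 ff 64.5 q [  5.   7.  -8. 129. -32.  19. -39.]
N t 10.5 tcp [584.4 -42.   31.9] F [ 1.   0.2 -1.4] w 57.3 ff 64.6 q [ 17.   9.  -6. 127. -41.  25. -19.]
down t 10.8 tcp [585.9 -41.6  30.5] F [-8.8  1.7 17.5] w 57.3 ff 65.5 q [ 17.   9.  -7. 127. -42.  25. -19.]
```

View pics/n.png

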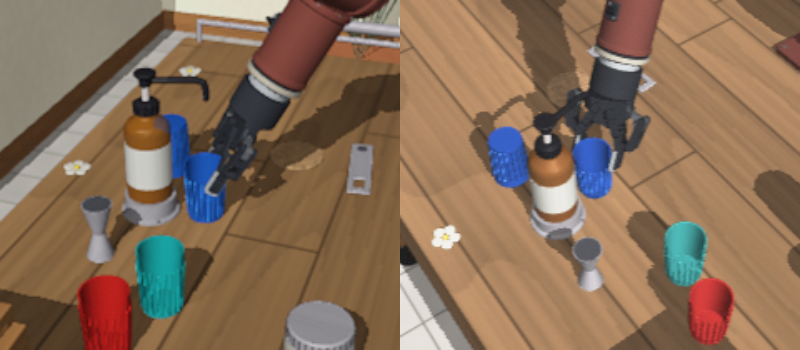

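The tumbler stands under the nozzle on the deck, with the nozzle still up at side (205,95) in the left panel. I'll release it, retreat along the tool axis and measure.

```bash
python3 - <<'E'
from h import *
np.set_printoptions(precision=1,suppress=True)
h=25;Rn=R(h,60,-1)
arm.movel(tcp(N,48.5,h,60),30);st("ease")
arm.ungrasp(); st("open")
arm.movel(tcp(N,48.5,h,60,22-125),120); st("back")
arm.movel(tcp(N,48.5,h,60,22-125)+[-50,-60,150],200); st("away")
C={n:arm.get_calibration(n) for n in("scene","side")}
I={n:arm.get_image(n)[:,:,::-1] for n in C}
for n in I: cv2.imwrite(f"pics/r_{n}.png",I[n])
cv2.imwrite("pics/rel.png",np.hstack([cv2.resize(I["side"][150:290,260:400],(400,400),interpolation=2),cv2.resize(I["scene"][190:310,220:340],(400,400),interpolation=2)]))
for n in I:
    m=cv2.inRange(cv2.cvtColor(I[n].copy(),cv2.COLOR_BGR2HSV),(105,150,60),(128,255,255))
    for c in cv2.findContours(m,0,2)[0]:
        if cv2.contourArea(c)>150:
            x,y,w,hh=cv2.boundingRect(c);print(n,(x,y,w,hh),plane(C[n],(x+w/2,y+hh/2),48)[:2])
E
```

```text
ease t 11.1 tcp [585.4 -41.9  30.4] F [-1.9  1.4  7.7] w 57.2 ff 64.8 q [ 17.   9.  -7. 127. -41.  25. -19.]
open t 11.5 tcp [584.3 -42.9  29.2] F [ 0.   0.1 -0.2] w 85.3 ff 0.0 q [ 17.   9.  -6. 127. -41.  25. -19.]
back t 12.7 tcp [527.6 -69.  137. ] F [ 0.1 -0.8 -0.3] w 85.5 ff 0.0 q [ 20.  -6.  -3. 127. -31.  40. -27.]
away t 13.7 tcp [ 477.6 -128.5  286.3] F [ 0.3  0.3 -0.4] w 85.1 ff 0.0 q [ 25. -16.   3. 116. -26.  63. -29.]
scene (274, 233, 23, 36) [578.2 -43.2]
scene (223, 226, 24, 36) [ 674.4 -143.4]
side (298, 219, 38, 65) [606.7 -87.7]
```

View pics/rel.png

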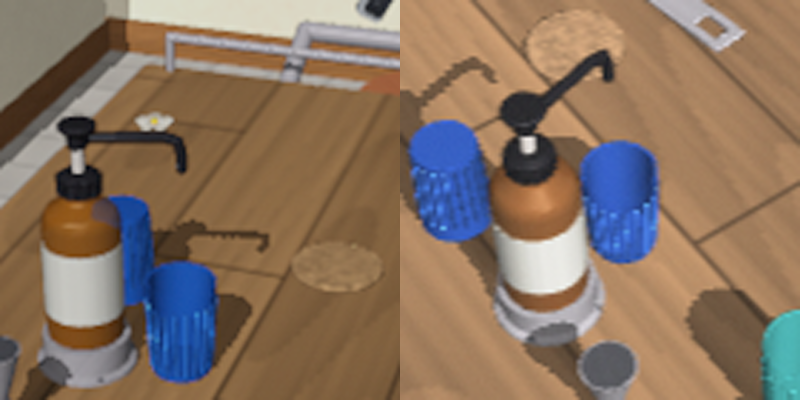

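```bash
python3 - <<'E'
from h import *
np.set_printoptions(precision=1,suppress=True)
C={n:arm.get_calibration(n) for n in("scene","side")}
print("rim scene",plane(C["scene"],(286,241),88)[:2],"rim side",plane(C["side"],(323.4,150+281*.35),88)[:2])
arm.movel([600,-60,330],250); arm.close_gripper()
Rd=R(0,90,-1)
arm.movep(np.r_[CAP,290],Rd); st()
arm.movel(np.r_[CAP,240],100); st("above")
for z in range(236,202,-2):
    arm.movel(np.r_[CAP,z],40); s=arm.state(); print(z,s["tcp_pos"].round(1),s["ft_force"].round(1))
    if s["ft_force"][2]>18: break
arm.sleep(.3)
I={n:arm.get_image(n)[:,:,::-1] for n in C}
cv2.imwrite("pics/press.png",np.hstack([cv2.resize(I["side"][150:290,260:400],(400,400),interpolation=2),cv2.resize(I["scene"][190:310,220:340],(400,400),interpolation=2)]))
st("end")
E
```

```text
rim scene [574.9 -42.3] rim side [573.7 -44.8]
 t 16.2 tcp [657.4 -28.9 289.9] F [-0.7 -0.5 -0.2] w -0.1 ff 0.0 q [ 13.  20. -20.  74.   7.  87. -96.]
above t 16.8 tcp [657.6 -28.7 240.7] F [ 0.5 -0.2  0.3] w 0.0 ff 0.0 q [ 13.  21. -20.  79.   7.  82. -96.]
236 [657.6 -28.5 236.2] [0.4 0.6 0.4]
234 [657.5 -28.5 233.9] [-0.2  0.1  0.8]
232 [657.4 -28.5 231.8] [0.3 0.4 0. ]
230 [657.4 -28.5 229.8] [-0.3  0.5 -0.4]
228 [657.5 -28.5 227.9] [-0.4 -0.5 -0.7]
226 [657.4 -28.5 225.8] [ 0.3 -0.1 -0.2]
224 [657.4 -28.5 223.8] [ 0.4 -0.2 -0.5]
222 [657.4 -28.5 221.8] [ 0.8 -0.6 -0.1]
220 [657.4 -28.5 219.8] [-0.5 -0.9 -0. ]
218 [657.4 -28.5 217.8] [-0.6 -0.2  0.2]
216 [657.4 -28.5 215.8] [ 0.2 -0.6 -0.6]
214 [657.4 -28.5 213.8] [-0.4 -0.1 -0.3]
212 [657.4 -28.5 211.8] [ 1.  -0.9 -1.2]
210 [657.4 -28.5 209.8] [-0.4 -0.8  1.1]
208 [657.4 -28.5 207.9] [ 0.4 -0.2 -0.6]
206 [657.4 -28.5 205.8] [0.4 0.1 0.4]
204 [657.6 -28.5 204.1] [-0.2 -0.3  0.2]
end t 21.5 tcp [657.6 -28.5 204.1] F [0.7 0.4 1. ] w 0.1 ff 0.6 q [ 14.  21. -20.  82.   7.  78. -97.]
```

View pics/press.png

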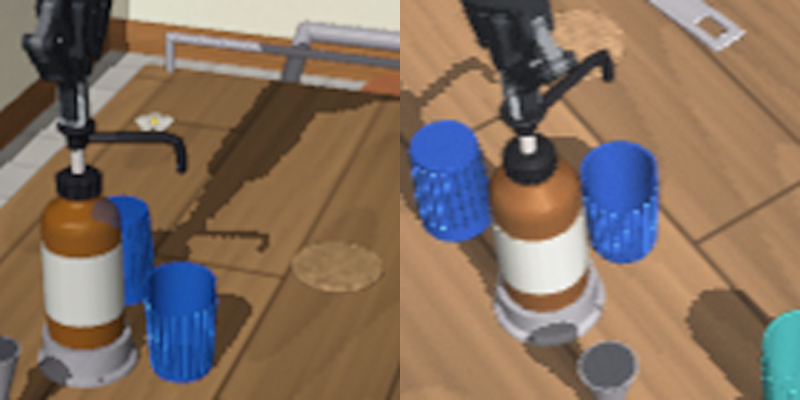

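The picture shows the cap still up (stem white at side (78,160), nozzle unmoved) and no force was felt. I'll check where the finger tips really are.

```bash
python3 - <<'E'
from h import *
np.set_printoptions(precision=1,suppress=True)
C={n:arm.get_calibration(n) for n in("scene","side")}
s=arm.state();print(s["tcp_pos"],s["orientation"])
for n in C: print(n,"tcp",proj(C[n],s["tcp_pos"]),"cap",proj(C[n],np.r_[CAP,229]))
I={n:arm.get_image(n)[:,:,::-1] for n in C}
a=cv2.resize(I["side"][160:230,255:325],(400,400),interpolation=2);b=cv2.resize(I["scene"][185:255,225:295],(400,400),interpolation=2)
w=np.hstack([a,b]);w=np.clip(255*(w/255.)**.5,0,255).astype('uint8')
cv2.imwrite("pics/z.png",w)
E
```

```text
[657.6 -28.5 204.1] [[ 1. -0.  0.]
 [-0. -1. -0.]
 [ 0.  0. -1.]]
scene tcp [257.5 228.8] cap [256.5 221.6]
side tcp [286.6 202.8] cap [286.1 193. ]
```

View pics/z.png

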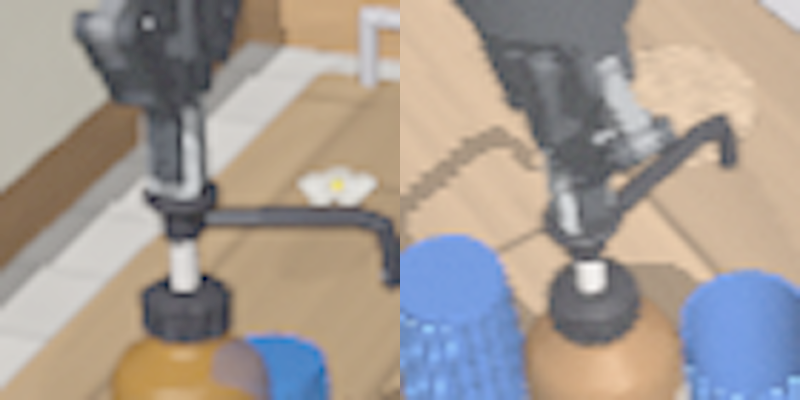

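Fingertips appear right at cap-top level, aligned with it (side (180,195), scene (570,230) in the crop), so they look about 20 mm behind the reported TCP. I'll carry on down while watching the force.

```bash
python3 - <<'E'
from h import *
np.set_printoptions(precision=1,suppress=True)
C={n:arm.get_calibration(n) for n in("scene","side")}
print(tri([ray(C["scene"],(254.8,225.3)),ray(C["side"],(286.5,194.5))]))
for z in range(203,176,-1):
    arm.movel(np.r_[CAP,z],40); s=arm.state(); f=s["ft_force"]; print(z,s["tcp_pos"][2].round(1),f.round(1))
    if np.linalg.norm(f)>16 or np.hypot(*f[:2])>6: break
I={n:arm.get_image(n)[:,:,::-1] for n in C}
cv2.imwrite("pics/press2.png",np.hstack([cv2.resize(I["side"][150:290,260:400],(400,400),interpolation=2),cv2.resize(I["scene"][190:310,220:340],(400,400),interpolation=2)]))
# nozzle shift: template match spout end against unpressed picture
for n,(x,y) in(("side",(323,203)),("scene",(283,209))):
    t=cv2.imread(f"pics/r_{n}.png")[y-9:y+9,x-9:x+9]
    r=cv2.matchTemplate(I[n][y-29:y+29,x-19:x+19].copy(),t,5);print(n,cv2.minMaxLoc(r)[1],np.array(cv2.minMaxLoc(r)[3])-[10,20],"expect",proj(C[n],np.r_[N,167])-proj(C[n],np.r_[N,185]))
E
```

```text
(array([660.8, -31.6, 220.6]), [3.4, 3.4])
203 203.3 [-0.1 -0.2  3.7]
202 202.1 [0.  0.8 4.4]
201 201.0 [ 0.4 -0.3  4.3]
200 200.0 [ 1.  -0.3  4.4]
199 199.1 [-0.6  0.1  5.8]
198 198.2 [0.3 0.2 4.9]
197 197.3 [-0.7 -0.3  5.4]
196 196.3 [-0.6  0.   6.3]
195 195.3 [-0.1  0.3  6.3]
194 194.4 [-0.  -0.4  6.4]
193 193.4 [-1.3  0.1  6.7]
192 192.5 [-0.6 -0.5  6.8]
191 191.5 [-0.8 -1.6  7.4]
190 190.6 [-0.2  0.   8.3]
189 189.7 [-0.1  0.   8.5]
188 188.7 [-1.5  0.   8. ]
187 187.7 [-1.3  0.2  9. ]
186 186.8 [-2.1 -0.4  9.3]
185 186.0 [-2.   0.1  9.9]
184 185.9 [-3.3 -0.4 14. ]
183 185.8 [-6.2 -0.9 20. ]
side 0.8301178216934204 [0 7] expect [0.1 6.9]
scene 0.928353488445282 [1 5] expect [0.4 5. ]
```

Full stroke: the force rose from 4 to 9.9 N over 18 mm and then hit a hard stop, and the nozzle moved by the expected pixels in both views. Next I'll let it rise, check it and take the tumbler again.

```bash
python3 - <<'E'
from h import *
np.set_printoptions(precision=1,suppress=True)
arm.movel(np.r_[CAP,215],60); arm.movel(np.r_[CAP,300],200); st("up")
h=25;Rn=R(h,60,-1); back=tcp(N,48.5,h,60,22-125)
arm.movel([600,-60,330],250,Rn); arm.ungrasp()
arm.movel(back+[-50,-60,150],250); st("away")
C={n:arm.get_calibration(n) for n in("scene","side")}
I={n:arm.get_image(n)[:,:,::-1] for n in C}
for n,(x,y) in(("side",(323,203)),("scene",(283,209)),("side",(323,262)),("scene",(286,250))):
    t=cv2.imread(f"pics/r_{n}.png")[y-9:y+9,x-9:x+9]
    r=cv2.matchTemplate(I[n][y-29:y+29,x-19:x+19].copy(),t,5);print(n,(x,y),cv2.minMaxLoc(r)[1],np.array(cv2.minMaxLoc(r)[3])-[10,20])
arm.movel(back,150); arm.movel(tcp(N,48.5,h,60),120); st("at")
arm.close_gripper(); st("closed")
arm.movel(tcp(N,53,h,60),60); st("lift")
for hd in(25,10,0,-20):
  for z in(150,53): print(hd,z,arm.inverse_kinematics(tcp(CO,z,hd,60),R(hd,60,-1)), arm.inverse_kinematics(tcp(N-[0,110],z,hd,60),R(hd,60,-1)) is not None, arm.inverse_kinematics(tcp(CO,53,hd,60,22-110),R(hd,60,-1)) is not None)
w=arm.get_image("wrist");s=arm.get_image("side")
cv2.imwrite("pics/re.png",np.hstack([cv2.resize(s[150:360,200:440],(400,350)),cv2.resize(w,(400,350))])[:,:,::-1])
E
```

```text
up t 28.2 tcp [657.4 -28.5 299.5] F [ 0.9 -0.6 -0.8] w 0.3 ff 0.0 q [ 13.  20. -20.  73.   7.  88. -96.]
away t 30.8 tcp [ 478.8 -128.6  288.4] F [0.2 0.2 0.2] w 85.1 ff 0.0 q [ 35. -15.  -6. 116. -29.  64. -26.]
side (323, 203) 0.9995051026344299 [0 0]
scene (283, 209) 0.9992908835411072 [0 0]
side (323, 262) 0.9965372085571289 [0 0]
scene (286, 250) 0.9968583583831787 [0 0]
at t 33.4 tcp [584.7 -43.2  30.1] F [0.3 0.1 0.3] w 85.7 ff 0.0 q [ 26.  10. -16. 126. -38.  24. -22.]
closed t 33.8 tcp [585.3 -42.8  31. ] F [-7.   1.5 11.1] w 57.0 ff 61.1 q [ 26.  10. -16. 126. -38.  24. -22.]
lift t 34.0 tcp [584.4 -43.   34.2] F [ 0.3 -0.3 -2.2] w 57.1 ff 64.1 q [ 26.   9. -16. 126. -37.  25. -23.]
25 150 [ 48.4   4.1  -8.5 117.8 -35.2  50.3  -3.9] True True
25 53 [ 49.5  12.4 -10.1 122.2 -41.1  39.7   5.8] True True
10 150 [ 42.   -1.   -5.2 123.  -33.5  41.5 -21. ] True True
10 53 [ 44.4   8.   -8.1 127.6 -43.3  30.2  -8.1] True True
0 150 [ 37.6  -3.9  -4.2 125.8 -28.6  35.8 -36.6] True True
0 53 [ 39.8   5.4  -6.7 130.5 -40.9  23.7 -21.8] True True
-20 150 [ 36.9  -7.  -11.9 128.5  -7.9  28.7 -79.4] True True
-20 53 [ 39.2   2.8 -15.2 133.5  -5.7  13.9 -80.6] True True
```

View pics/re.png

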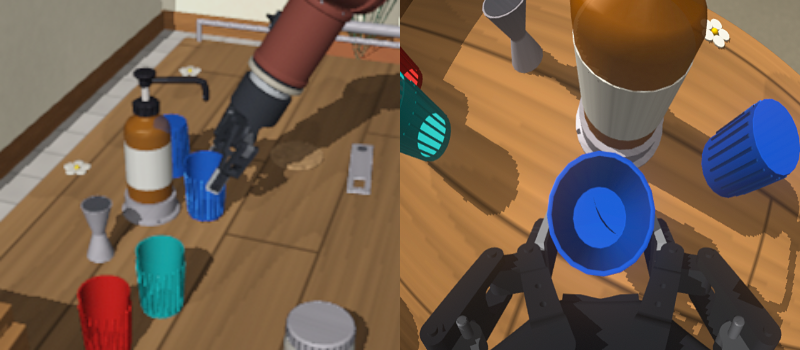

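The tumbler is held again, upright and centred between the pads (rim at (602,213) in the wrist panel). The nozzle matches its rest position exactly. Off to the coaster.

```bash
python3 - <<'E'
from h import *
h=25
arm.movel(tcp(N-[30,110],60,h,60),110); st("out")
arm.movel(tcp(CO,75,h,60),120); st("over")
arm.movel(tcp(CO,57,h,60),50)
z=56
while z>50:
    arm.movel(tcp(CO,z,h,60),20); f=arm.state()["ft_force"]; print(z,f.round(1))
    if f[2]>4: break
    z-=.7
arm.ungrasp(); st("open")
arm.movel(tcp(CO,z,h,60,22-125),120)
arm.movel(tcp(CO,z,h,60,22-125)+[-30,-60,150],200); st("away")
C={n:arm.get_calibration(n) for n in("scene","side")}
I={n:arm.get_image(n)[:,:,::-1] for n in C}
cv2.imwrite("pics/end.png",np.hstack([cv2.resize(I["side"][150:430,200:480],(400,400),interpolation=2),cv2.resize(I["scene"][140:340,200:400],(400,400),interpolation=2)]))
E
```

```text
out t 35.3 tcp [ 554.6 -151.9   40.9] F [-0.2  0.2 -2.8] w 57.3 ff 64.1 q [ 37.  10. -11. 124. -41.  33.  -7.]
over t 36.4 tcp [ 497.3 -246.8   55.8] F [ 0.3 -0.3 -1.6] w 56.5 ff 64.1 q [ 46.  10.  -6. 122. -40.  42.   4.]
56 [-1.1 -1.2 -2.4]
55.3 [ 0.3 -0.2 -2.4]
54.599999999999994 [-0.6  0.8  1.8]
53.89999999999999 [-3.6  2.8  9.8]
open t 38.3 tcp [ 496.9 -247.9   34.7] F [-0.2  0.3 -0.4] w 85.1 ff 0.0 q [ 46.  12.  -6. 122. -42.  40.   7.]
away t 40.5 tcp [ 410.3 -333.3  291.7] F [-0.4  0.2 -1.2] w 85.4 ff 0.0 q [ 53.  -2.   2. 104. -31.  75.  -2.]
```

View pics/end.png

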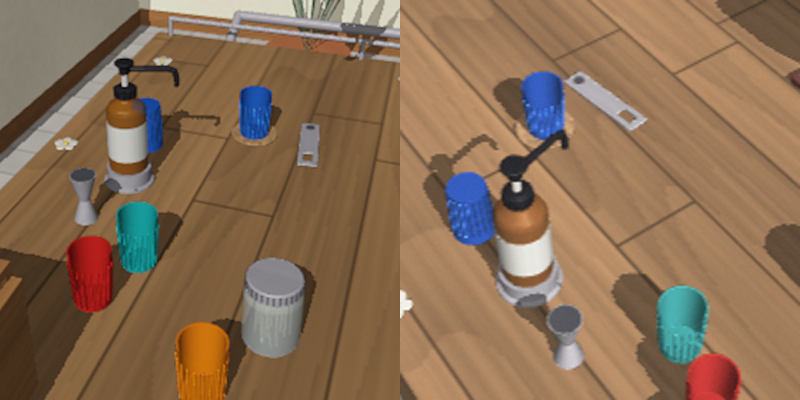

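The tumbler stands upright in the middle of the cork: in the side panel its foot is at (255,131) and the cork spans x = 232 to 277. Everything else is where it was, so I'm handing it in.

```bash
python3 -c "
from cell import arm
print(arm.hand_in())"
```

```text
the job is handed in; nothing more can be done
None
```

I gave the upright blue tumbler one full 18 mm pump stroke, then stood it centred on the cork coaster and handed the job in; the clock read about 40 s, and I don't have the judge's result.

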